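# Seat the dropping mask on the spot-test fixture

### The job

Take the aluminium dropping mask by its black handle, lay it on the white spot-test tile of the fixture and slide it gently, without pressing hard, until its two pin holes drop over the tile's pins and it lies flat and fully home. Then push the red-knobbed bolt all the way in over the mask's edge to retain it, and let go; leave the two dropper vials and the tin beside the fixture where they stand.

Things in the scene. Friction and masses are not known exactly. Their poses are not given: they have to be found in the camera images.
- mask: Loose aluminium mask plate, 100 (x) x 150 (y) x 6 mm, 0.28 to 0.5 kg, with eight 15 mm dropping holes and two pin holes, 10.5 mm wide, at (0, +52) and (0, -52) mm, edges chamfered 1 mm. Origin: centre of the underside, z up. Starts flat on the worktop, left of the fixture. Half a turn makes no difference to it. Its handle: see point mask_handle.
- mask_handle (a point): Centre of the top of the mask's black block handle: 14 mm thick in the mask's x, 56 mm long in its y, 36 mm tall (6 to 42 mm above the mask's underside), above the mask's centre.
- base: Fixed grey fixture, 172 (x) x 224 (y) x 6 mm (y from -89 to +135), with two low rails (top at z = 12.5 mm) and between them the white tile, 102 (x) x 150 (y) mm, top at z = 14 mm. Origin: on the worktop level, under the middle of the tile's range; z up. More than 25 N between mask and fixture is pressing hard.
- tile_range (a point): Point (0, 0, 14) mm of the base: MIDDLE of the tile's range, not the tile itself. The tile with its pins is clamped (holds to 80 N) anywhere within 20 mm either way along base x; y and yaw are exact. This setting is not reported: see or feel it. How the pins look: see point pin_top_level.
- pin_top_level (a point): Point (0, 0, 23) mm of the base, at the height of the pin tops. Two steel pins stand on the tile's x centre line at y = +52 and -52 mm, 8 mm thick, 9 mm high, the upper 3 mm tapering to 6 mm. A mask lying on the pin tops has its underside at this level; a seated one at 14 mm.
- bolt (a joint): Retaining bolt at the fixture's +y end. 0 = drawn back (starts within 3 mm of this), 0.020 m = fully in; grows as it slides along base -y; needs about 3 N, stays where left. Steel tongue 24 mm wide, 5 mm thick, underside at z = 22 mm, tip at base y = 82 mm drawn back, 62 mm when in, over the seated mask's edge (y = 75). An unseated mask blocks it.
- bolt_knob (a point): Centre of the top of the bolt's red upright knob, a cylinder 14 mm in diameter and 34 mm tall (34 to 68 mm above the worktop); it moves with the bolt. With the bolt drawn back it lies at (0, 114, 68) mm in the base's frame. Below it the housing's cheeks reach up to z = 30 mm.
- vial_black: Bystander: brown dropper vial with black cap, 27 mm diameter, 89 mm tall, standing at the fixture's -y side. Origin: centre of the underside.
- vial_red: Bystander: pale dropper vial with red cap, 29 mm diameter, 89 mm tall, standing at the fixture's -y side. Origin: centre of the underside.
- tin: Bystander: open aluminium tin, 60 mm diameter, 26 mm tall, standing behind the fixture (+x). Origin: centre of the underside.

How it is judged (in metres and radians):
On the way:
1. the mask is fully home on the tile, its holes over the pins, with the bolt still drawn back (z of mask in the frame of base between 0.01 and 0.0162 m and angle between mask's own z axis and vertical below 0.03 rad and x of mask in the frame of base between -0.025 and 0.025 m and y of mask in the frame of base between -0.006 and 0.006 m and angle between the x axis of mask and the x axis of base, either way round below 0.06 rad and value of joint bolt below 0.008 m), for 0.2 s.
At the end, for the whole second after the job is handed in: The mask lies flat (tilt under 0.03 rad) with its underside within about 2 mm of the tile's top, its holes over the pins (origin within 25 mm in x and 6 mm in y of the base's origin, yaw within 0.06 rad of the base's, either way round), at rest; the bolt is in by more than 16.5 of 20 mm (z of mask in the frame of base between 0.01 and 0.0162 m and angle between mask's own z axis and vertical below 0.03 rad and x of mask in the frame of base between -0.025 and 0.025 m and y of mask in the frame of base between -0.006 and 0.006 m and angle between the x axis of mask and the x axis of base, either way round below 0.06 rad and value of joint bolt above 0.0165 m and linear speed of mask below 0.01 m/s and angular speed of mask below 0.05 rad/s); the robot touches nothing.
It fails at once if the mask is pressed against the fixture (tile, pins, bolt or base) with more than 25 N (contact force between mask and base above 25 N).
It fails at once if the black-capped vial is shifted by more than 25 mm or tipped over (distance of vial_black from where it was at the start of the episode above 0.025 m or angle between vial_black's own z axis and vertical above 0.4 rad).
It fails at once if the red-capped vial is shifted by more than 25 mm or tipped over (distance of vial_red from where it was at the start of the episode above 0.025 m or angle between vial_red's own z axis and vertical above 0.4 rad).
It fails at once if the tin is shifted by more than 25 mm or tipped over (distance of tin from where it was at the start of the episode above 0.025 m or angle between tin's own z axis and vertical above 0.4 rad).
It also fails if it takes over 64 s, if anything falls off the work surface, if the arm or the gripper's body presses on something with over 40 N, if the wrist force passes 120 N, or if a joint passes its speed limit or range.

### The arm

A 6-joint arm with a two-finger parallel gripper is mounted at the origin on a cart in front of the work surface, level with it; the furniture and walls round the work are solid. World frame = base frame: x ahead of the robot, y to its left, z up, the work surface at z = 0. Lengths are in mm, angles in rad, forces in N, time in s.
With the tool pointing down it reaches from about 350 to 725 mm from the base axis. Payload 6 kg.
Tool frame: the origin (TCP) lies at the very end of the fingers, on their centre line; the grasp point (between the pads) lies 19 mm behind it; z points along the fingers, y is the line along which they close (so a half turn about z gives the same grasp; the last joint's range is limited). The gripper opens to 85 mm and grips with 20 to 120 N. Pads are 22 mm wide; open, the fingers measure 114 mm over their backs; the gripper's body (76 mm by 85 mm) begins 54 mm behind the grasp point. The pads swing forward as they close: fully open they stand 13 mm farther back than shut.
Start: joints at [-0.899, 0.04, 0.085, 0, -1.615, -0.334], TCP at [198.855, -566.065, 231.261] pointing down, gripper open.
Joint ranges: [-2.56, 2.56], [-1.29, 2.01], [-1.08, 1.49], [-3.29, 1.98], [-2.81, -0.18], [-2.99, 2.99]. Speed limits (rad/s): [2.57, 2.57, 3.01, 3.14, 3.14, 3.14].

### API

Orientations are given as a unit quaternion [w, x, y, z].
In Python, from bench import ctrl, imaging gives the robot as it stands.
- The arm moves only by the tool drive_tool, never from a script. Its argument "series" is a list of rows, each an object with "dp": the shift along the world's x, y, z in mm, a list of three; "roll": the turn about the world's z in degrees; "jaw": the finger opening in mm, from 0 to 85.4. A call has 1 to 8 rows; each row is the pose to reach, as a shift and turn from the pose commanded when the call began; what a row does not reach only later rows make up. A row lasts 1/8 s, in which the tool goes at most 62.5 mm and 10.7 degrees, less where a joint would pass 70% of its speed; a pose out of reach is approached as far as the arm can. A call with a gripper value outside its range is refused whole. The fingers move at their own pace and stop on an object; "force" is the grip in N (left out, the last holds). Time passes only in rows, so rows that repeat a pose let the fingers close. It gives the time, the measured TCP pose, the force, the opening and the grip force at its end, in the units of the state.
- ctrl.get_obs(): the state, without advancing time (a new reading comes with each control period).
- imaging.grab_frame(name): name is "scene" or "top" or "wrist"; returns a dict with "frame" (384x512x3 uint8, red, green, blue), "range_z" (384x512 float32, mm along the optical axis (not along the pixel's ray), 0 where there is no reading), "camera_matrix" (3x3 intrinsics, pixels), "R" (3x3) and "t" (3): a world point X has camera coordinates R X + t. Camera axes: x right, y down, z forward; pixel columns grow to the right and rows downward; lengths in mm; the calibration is good to about 2 mm. A picture is of the moment at which its call begins.
- ctrl.finish_job(): hands the job in; it is judged then, once.
The state is a dict: "time": time; "qpos": joint angles; "dq": joint speeds; "joint_torque": joint torques, N m; "tcp_pos": TCP position; "tool_rot": TCP orientation; "contact_force": force on the tool from outside, world axes, zero at the start; "wrist_torque": the same for the moment, N m; "gripper_width": opening from 0.0 (shut) to 1.0 (fully open); "grasp_force": force on a finger pad.
Only numpy, scipy, OpenCV 4.12 (cv2) and the standard library are available. Lean on these libraries where they do the work, as an engineer would, in place of code of your own. Each camera call takes 0.05 s, during which the arm holds its last target. There are 200 camera calls.

## Working session

There is one attempt and no reset: what is moved stays moved. The work goes in short steps, Python scripts to look and compute and a tool call to move; the robot and the scene stay as the last step left them, time stands still between calls to the robot, and variables do not carry over. Pictures are saved under pics/ and viewed, at most 10 in all, crops included, and the job is handed in when it is done.

Besides the shell and the picture viewer there is one more tool, called after "Call:" by a JSON object that holds its "fn" and its "kwargs". drive_tool: Moves the arm, as the interface text tells. Its arguments: {"type":"object","properties":{"series":{"type":"array"},"force":{"type":"number"}},"required":["series"]}

```bash
mkdir -p pics
python3 - <<'E'
from bench import ctrl, imaging
import cv2, numpy as np
o=ctrl.get_obs(); print(o)
for n in("top","scene"):
    f=imaging.grab_frame(n); cv2.imwrite(f"pics/{n}0.png",f["frame"][:,:,::-1]); np.savez(f"{n}0.npz",**f); print(n,f["camera_matrix"],f["R"],f["t"])
E
```

```text
{'time': 0.0, 'qpos': array([-8.99320051e-01,  4.08152713e-02,  8.38063255e-02, -4.73516055e-04,
       -1.61544149e+00, -3.33691776e-01]), 'dq': array([-9.71497668e-04, -8.20816638e-04,  6.76465854e-05,  5.08847631e-04,
        1.79615632e-03,  1.63481498e-04]), 'joint_torque': array([-6.49741996e-04, -3.68184614e+01,  3.47419024e+01,  6.93263367e+00,
       -5.45354866e-03,  8.92261539e-06]), 'tcp_pos': array([ 198.8175872 , -565.77239709,  230.2724714 ]), 'tool_rot': array([-1.91103170e-04, -1.68100625e-01,  9.85769466e-01,  8.38715573e-04]), 'contact_force': array([-0.23130971,  0.7484088 , -0.4163686 ]), 'wrist_torque': array([-0.00221337, -0.01633865, -0.04621506]), 'grasp_force': 0.0, 'gripper_width': 1.0005689082070839}
top [[366.20031908   0.         254.56503323]
 [  0.         366.20031908 190.59662295]
 [  0.           0.           1.        ]] [[-0.01454243 -0.99971345  0.01901384]
 [-0.98627796  0.01121429 -0.16471195]
 [ 0.16445153 -0.02114825 -0.98615843]] [ 72.17730343 536.86849287 886.79005696]
scene [[470.78061503   0.         255.67376951]
 [  0.         470.78061503 203.25470807]
 [  0.           0.           1.        ]] [[-0.83271013 -0.55363259  0.00920874]
 [-0.3448275   0.50549387 -0.7909298 ]
 [ 0.43322955 -0.66179068 -0.61183761]] [493.13787508 210.76022354 903.58401095]
```

View pics/top0.png

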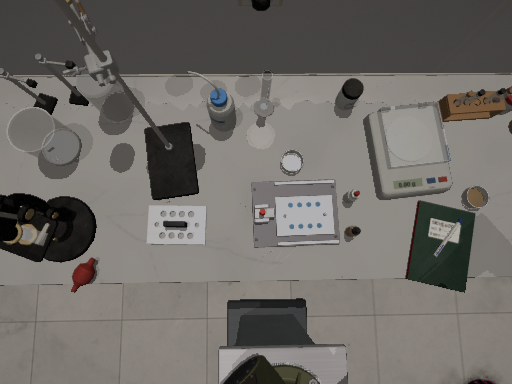

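View pics/scene0.png

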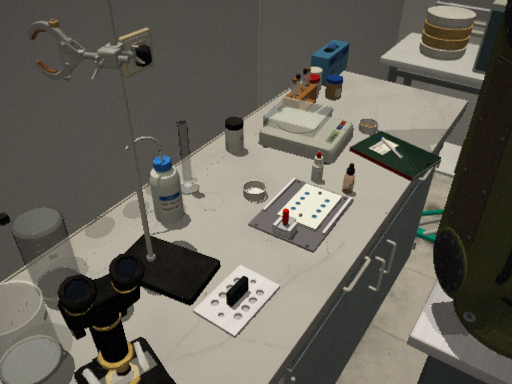

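The top view shows the mask at about (177,225) with its black handle, the fixture around (297,213), the red knob at (263,212) and the tile with blue spots at (305,215). The vials are at (355,194) and (353,231), the tin at (291,161), and a stand rod has its foot at (168,147), behind the mask. The scene view agrees.

```bash
cat > h.py <<'E'
import numpy as np, cv2
def ray(f,u,v,z):
    "pixel(s) -> world point on plane z"
    K,R,t=f["camera_matrix"],f["R"],f["t"]
    d=np.linalg.inv(K)@np.array([u,v,1.0]); d=R.T@d; c=-R.T@t
    return c+d*(z-c[2])/d[2]
def cloud(f):
    K,R,t=f["camera_matrix"],f["R"],f["t"]; h,w=f["range_z"].shape
    u,v=np.meshgrid(np.arange(w),np.arange(h)); z=f["range_z"]
    P=np.stack([(u-K[0,2])/K[0,0]*z,(v-K[1,2])/K[1,1]*z,z],-1)
    return (P-t)@R
def blobs(m,amin=20):
    n,l,s,c=cv2.connectedComponentsWithStats(m.astype(np.uint8))
    return [(l==i,s[i],c[i]) for i in range(1,n) if s[i,4]>=amin]
def rect(f,m,z):
    "min area rect of a blob cast on plane z: centre, sizes, direction of long side (deg from world x)"
    c=max(cv2.findContours(m.astype(np.uint8),0,1)[0],key=cv2.contourArea)[:,0]
    P=np.array([ray(f,u,v,z)[:2] for u,v in c],np.float32)
    b=cv2.boxPoints(cv2.minAreaRect(P)); e=[b[1]-b[0],b[2]-b[1]]; e.sort(key=np.linalg.norm)
    return b.mean(0),np.linalg.norm(e[0]),np.linalg.norm(e[1]),np.degrees(np.arctan2(e[1][1],e[1][0]))
E
python3 - <<'E'
from h import *
np.set_printoptions(precision=1,suppress=True)
f=dict(np.load("top0.npz")); I=f["frame"].astype(int); W=cloud(f)
sub=np.zeros(I.shape[:2],bool)
def win(m,u0,u1,v0,v1):
    s=np.zeros_like(m); s[v0:v1,u0:u1]=1; return m&s
g=I.sum(2)/3
for nm,m,z in (("handle",win(g<60,158,195,215,235),42),("mask",win(g>165,140,215,200,250),6),("knob",win((I[:,:,0]-I[:,:,1]>60),250,275,200,225),68),
  ("fixture",win((g>60)&(g<125),240,350,170,255),6),("tile",win(g>150,272,337,190,240),14),("tin",win(g>150,278,305,148,176),26)):
    for b,s,c in blobs(m,15):
        print(nm,s,c,*rect(f,b,z), "Zmed",np.median(W[b][:,2]), np.percentile(W[b][:,2],95))
blue=win((I[:,:,2]-I[:,:,0]>25),275,337,190,240)
P=[ray(f,*c,14) for b,s,c in blobs(blue,3)]; print(len(P),np.array(P))
for u,v in((355,194),(355,231)): print("vial",ray(f,u,v,80))
# heights in arm's working area
print("rod foot",ray(f,168,147,10))
for u,v in ((168,147),(150,120),(125,85),(98,68),(75,10),(350,95),(220,98)): print(u,v,W[v,u])
f2=dict(np.load("scene0.npz"))
big=lambda n,x0,x1,y0,y1:cv2.imwrite(n,cv2.resize(f["frame"][y0:y1,x0:x1,::-1],None,fx=4,fy=4,interpolation=cv2.INTER_CUBIC))
big("pics/crop1.png",140,340,150,260)
E
```

```text
handle [164 221  23   7 127] [175.3 224.2] [455.3 265.1] 13.670269 55.75769 86.0699 Zmed 40.92467148435524 44.155609951877
mask [ 147  206   59   38 1597] [176.5 224.4] [457.7 269.1] 96.017784 148.45853 89.192055 Zmed 5.841860592751754 8.579852840993164
knob [260 209   5   6  23] [262.1 211.2] [481.6  48.2] 9.819961 12.32374 -0.9735766 Zmed 67.12427220563721 70.06130688741476
fixture [282 170  18   6  68] [290.4 172.3] [592.  -32.5] 13.666246 45.637604 89.41211 Zmed 0.5313584944942049 20.961441708375883
fixture [ 251  179   89   69 2813] [288.1 211.9] [484.8 -40.4] 174.19856 225.31305 -88.48622 Zmed 5.629638094735044 10.444693668886087
fixture [290 180  23   1  23] [301. 180.] [571.3 -59.8] 0.0 58.795338 89.38117 Zmed 2.9233086732912774 6.878841104089535
fixture [342 191   8  17 106] [345.9 199.8] [ 519.  -176.2] 18.630161 43.207302 -3.2783086 Zmed 8.289181344324483 49.827101863773365
fixture [297 203   5   4  15] [299.1 204.5] [505.6 -52.2] 7.965908 10.570925 89.31088 Zmed 13.961057093015837 299.9640113804729
fixture [307 202   4   5  15] [308.5 204.1] [506.6 -77.3] 7.936719 10.6342
[... 872 characters left out ...]
] [272.5 212. ] [485.8  18.7] 2.6084611 20.918821 -1.2832835 Zmed 26.243919148224208 28.537084481157827
tin [281 154  20  17 257] [291.1 162.4] [614.4 -31.7] 42.84326 50.52474 -84.035515 Zmed 2.1550890982197224 24.29394253933905
8 [[ 504.3  -27.9   14. ]
 [ 504.7  -51.3   14. ]
 [ 505.7  -75.3   14. ]
 [ 506.1  -99.1   14. ]
 [ 450.  -100.7   14. ]
 [ 448.4  -29.    14. ]
 [ 448.8  -52.8   14. ]
 [ 449.5  -76.4   14. ]]
vial [ 520.5 -180.    80. ]
vial [ 430.3 -174.6   80. ]
rod foot [664.3 294.4  10. ]
168 147 [659.6 290.9  26.1]
150 120 [662.5 287.9 218.2]
125 85 [663.3 287.  381.5]
98 68 [648.7 297.  466.6]
75 10 [730.5 328.5 481.1]
350 95 [ 772.9 -179.3   90.7]
220 98 [736.8 144.6 159.2]
```

View pics/crop1.png

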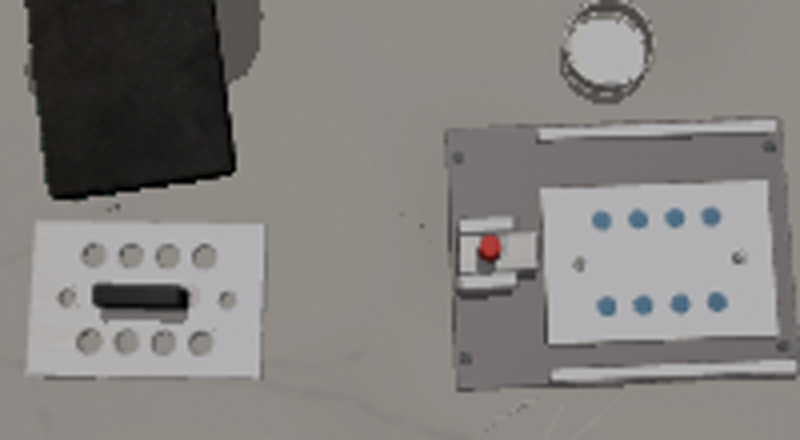

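The crop shows the mask with its holes, the handle on its centre, and the tile sitting nearer the robot-side rail. The tile pins are at about (285,216) and (325,214) in the full image. The measured sizes match the given ones: mask 96x148, handle 13.7x55.8, tile 100.7x148.6. The tile centre is near (477,-64) and base yaw is about +1.5°. Next I'll pass over the tile and look with the wrist camera.

Call:
{"fn": "drive_tool", "kwargs": {"series": [{"dp": [34,62,0],"roll": 9},{"dp": [64,120,0],"roll": 18},{"dp": [94,174,0],"roll": 27},{"dp": [124,228,0],"roll": 36},{"dp": [154,282,0],"roll": 45},{"dp": [184,336,0],"roll": 54},{"dp": [214,390,0],"roll": 63},{"dp": [242,444,0],"roll": 70}]}}

```text
$.series[0]: bad value
```

Call:
{"fn": "drive_tool", "kwargs": {"series": [{"dp": [20,50,-10],"roll": 0},{"dp": [20,50,-10],"roll": 0},{"dp": [20,50,-10],"roll": 0},{"dp": [20,50,-10],"roll": 0}]}}

```text
$.series[0]: bad value
```

Call:
{"fn": "drive_tool", "kwargs": {"series": [{"dp": [33,52,0],"roll": 9,"jaw": 85},{"dp": [62,104,0],"roll": 18,"jaw": 85},{"dp": [92,158,0],"roll": 27,"jaw": 85},{"dp": [122,212,0],"roll": 36,"jaw": 85},{"dp": [152,266,0],"roll": 45,"jaw": 85},{"dp": [182,320,0],"roll": 54,"jaw": 85},{"dp": [212,374,0],"roll": 63,"jaw": 85},{"dp": [242,428,0],"roll": 70,"jaw": 85}]}}

```text
time: 1.1
tcp_pos: [441.3, -136.0, 231.2]
tool_rot: [0.0, -0.705, 0.709, -0.0]
contact_force: [0.4, -0.9, -0.2]
gripper_width: 0.995
grasp_force: 0.0
```

Call:
{"fn": "drive_tool", "kwargs": {"series": [{"dp": [25,50,-10],"roll": 0,"jaw": 85},{"dp": [28,68,-10],"roll": 0,"jaw": 85},{"dp": [28,68,-10],"roll": 0,"jaw": 85},{"dp": [28,68,-10],"roll": 0,"jaw": 85}]}}

```text
time: 1.6
tcp_pos: [468.7, -70.6, 221.3]
tool_rot: [-0.0, -0.703, 0.711, -0.0]
contact_force: [0.2, -0.1, 0.8]
gripper_width: 0.996
grasp_force: 0.0
```

Run:
```python
from bench import ctrl, imaging
import cv2, numpy as np
f=imaging.grab_frame("wrist"); np.savez("w1.npz",**f); cv2.imwrite("pics/w1.png",f["frame"][:,:,::-1])
print(f["R"],f["t"],-f["R"].T@f["t"])
```

```text
[[-9.99931182e-01  1.17308839e-02  1.35938743e-04]
 [ 1.11307552e-02  9.44988375e-01  3.26914481e-01]
 [ 3.70653528e-03  3.26893496e-01 -9.45053916e-01]] [469.90796343  22.89967586 393.31415262] [ 468.16290163 -155.72420159  364.15296577]
```

View pics/w1.png

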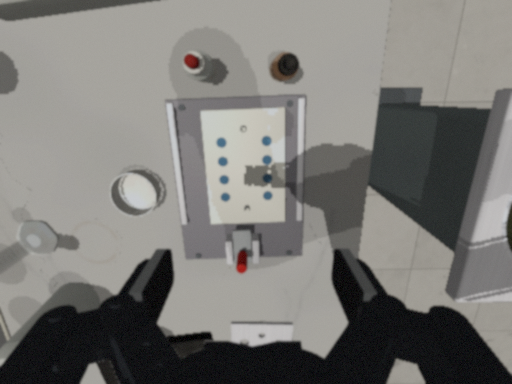

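The wrist view shows the pins as small circles at about (243,128) and (247,208), with blue spots on either side and the red knob at (241,262).

Run:
```python
from h import *
np.set_printoptions(precision=1,suppress=True)
f=dict(np.load("w1.npz")); I=f["frame"].astype(int)
hsv=cv2.cvtColor(f["frame"],cv2.COLOR_RGB2HSV)
blue=(hsv[...,0]>95)&(hsv[...,0]<115)&(hsv[...,1]>110); blue[:, :200]=0; blue[:,290:]=0; blue[:100]=0; blue[215:]=0
P=np.array([ray(f,*c,14) for b,s,c in blobs(blue,15)]);print(P,P.mean(0))
g=cv2.cvtColor(f["frame"],cv2.COLOR_RGB2GRAY)
for u,v in((243,128),(247,208)):
    w=g[v-9:v+10,u-9:u+10].astype(float); bg=np.median(w); m=np.abs(w-bg)>25
    for b,s,c in blobs(m,6): p=(u-9+c[0],v-9+c[1]); print(s,p,ray(f,*p,18))
red=(I[:,:,0]-I[:,:,1]>70); red[:230]=0; red[290:]=0; red[:,:220]=0; red[:,265:]=0
for b,s,c in blobs(red,15):
    v=s[1]+s[3]-5; print("knob",s,ray(f,c[0],v,68))
fx=np.array([[166,99],[305,96],[302,257],[185,260]]); print([ray(f,*p,6) for p in fx])
```

```text
[[ 451.6 -102.7   14. ]
 [ 507.7 -101.6   14. ]
 [ 507.   -77.4   14. ]
 [ 451.2  -78.7   14. ]
 [ 450.4  -54.7   14. ]
 [ 506.3  -53.3   14. ]
 [ 450.   -30.9   14. ]] [474.9 -71.3  14. ]
[ 6  6  7  7 29] (np.float64(242.58620689655172), np.float64(127.65517241379311)) [ 480.2 -119.3   18. ]
[ 6  6  6  5 26] (np.float64(246.42307692307693), np.float64(207.0)) [477.5 -16.2  18. ]
knob [237 261   9  12  81] [484.3  44.3  68. ]
[array([ 572.4, -153. ,    6. ]), array([ 404.6, -154.5,    6. ]), array([397.9,  68.5,   6. ]), array([569.7,  71.5,   6. ])]
```

Pin midpoint is (478.9,-67.7) and yaw about 1.5°. The spots give 478.7/-66 and the top view gave 477.4/-64. That is good enough to set out, so now over to the mask.

Call:
{"fn": "drive_tool", "kwargs": {"series": [{"dp": [0,50,0],"roll": 0,"jaw": 60},{"dp": [0,110,0],"roll": 0,"jaw": 60},{"dp": [0,170,-10],"roll": 0,"jaw": 60},{"dp": [0,230,-20],"roll": 0,"jaw": 60},{"dp": [-7,290,-30],"roll": 0,"jaw": 60},{"dp": [-14,336,-40],"roll": 0,"jaw": 60},{"dp": [-14,336,-40],"roll": 0,"jaw": 60},{"dp": [-14,336,-40],"roll": 0,"jaw": 60}]}}

```text
time: 2.65
tcp_pos: [455.3, 265.1, 181.5]
tool_rot: [-0.0, -0.703, 0.711, -0.0]
contact_force: [0.5, -0.3, 0.2]
gripper_width: 0.703
grasp_force: 0.0
```

Run:
```python
from bench import ctrl, imaging
from h import *
np.set_printoptions(precision=2,suppress=True)
f=imaging.grab_frame("wrist"); np.savez("w2.npz",**f); cv2.imwrite("pics/w2.png",f["frame"][:,:,::-1])
g=f["frame"].sum(2)/3.; W=cloud(f)
print(ctrl.get_obs()["tcp_pos"])
for nm,m,z in(("handle",g<70,42),("mask",g>150,6)):
    m=m.copy(); 
    for b,s,c in blobs(m,400):
        print(nm,s,c,*rect(f,b,z),"z",np.median(W[b][:,2]))
```

```text
[455.46 264.84 181.81]
handle [ 385    0  127   93 8717] [446.04  38.7 ] [273.95 141.49] 74.50989 112.02729 -0.38792562 z -273.46456300837747
handle [    3   127   195   120 16205] [106.56 186.01] [613.06 273.83] 111.511765 182.13065 8.133549 z 16.79835214417609
handle [244 153  12  53 595] [249.34 178.27] [458.63 263.18] 11.567785 56.699936 88.74311 z 41.79995411876523
handle [    0   243   499   141 32505] [249.07 338.32] [457.83 447.32] 219.1387 681.4374 -0.68902826 z 253.55622538292047
mask [     0      0    512    384 113193] [281.21 152.99] [393.56 319.83] 470.15198 759.8372 -9.104147 z -0.27146621010977007
mask [ 19 312  56  41 752] [ 41.4  331.75] [757.97 489.67] 33.59336 106.38005 43.936333 z 0.0003285720760331509
mask [ 352  347   45   37 1126] [370.49 368.65] [270.11 570.47] 70.637665 73.70126 89.48123 z -851.0115804661608
mask [109 354  36  30 671] [129.1  371.83] [647.03 582.91] 41.51221 72.74989 57.19626 z 31.57299851725098
```

View pics/w2.png

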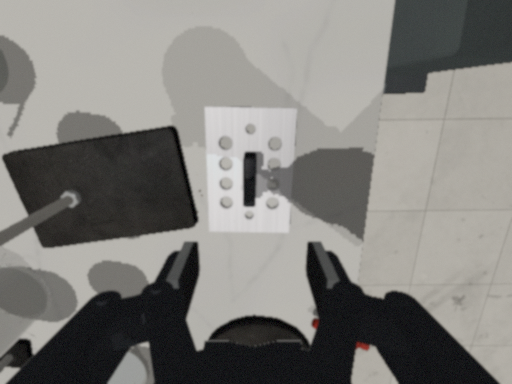

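The wrist view shows the handle at (244..256, 153..206) and the mask's corners at (206,107), (296,108), (290,233) and (208,232). Its pin holes are at (250,129) and (249,215).

Run:
```python
from h import *
np.set_printoptions(precision=2,suppress=True)
f=dict(np.load("w2.npz")); g=cv2.cvtColor(f["frame"],cv2.COLOR_RGB2GRAY)
p=[]
for u,v in((250,129),(249,215)):
    w=g[v-10:v+11,u-10:u+11].astype(float); m=w<np.median(w)-20
    b,s,c=max(blobs(m,6),key=lambda t:t[1][4]); q=ray(f,u-10+c[0],v-10+c[1],6); p.append(q); print(s,q)
print("mid",(p[0]+p[1])/2,"yaw",np.degrees(np.arctan2(-(p[1]-p[0])[0],(p[1]-p[0])[1])))
for c in ((206,107),(296,108),(290,233),(208,232)): print(ray(f,*c,6))
```

```text
[ 5  5 11 11 93] [457.82 214.87   6.  ]
[ 5  7 10  8 62] [460.95 319.32   6.  ]
mid [459.38 267.1    6.  ] yaw -1.7183063270557928
[505.05 191.01   6.  ]
[407.45 193.25   6.  ]
[409.19 344.25   6.  ]
[512.49 341.59   6.  ]
```

Call:
{"fn": "drive_tool", "kwargs": {"series": [{"dp": [3,-1,-50],"roll": -1,"jaw": 60},{"dp": [3,-1,-100],"roll": -1,"jaw": 60},{"dp": [3,-1,-140],"roll": -1,"jaw": 60},{"dp": [3,-1,-169],"roll": -1,"jaw": 60},{"dp": [3,-1,-169],"roll": -1,"jaw": 60}]}}

```text
time: 3.32
tcp_pos: [457.3, 262.7, 10.6]
tool_rot: [-0.002, -0.696, 0.718, -0.0]
contact_force: [-1.0, 0.6, 0.8]
gripper_width: 0.709
grasp_force: 0.0
```

Call:
{"fn": "drive_tool", "kwargs": {"series": [{"dp": [0,0,0],"roll": 0,"jaw": 25},{"dp": [0,0,0],"roll": 0,"jaw": 12},{"dp": [0,0,0],"roll": 0,"jaw": 8},{"dp": [0,0,0],"roll": 0,"jaw": 8},{"dp": [0,0,0],"roll": 0,"jaw": 8},{"dp": [0,0,0],"roll": 0,"jaw": 8}], "force": 50}}

```text
time: 4.08
tcp_pos: [458.7, 265.6, 14.0]
tool_rot: [0.001, -0.697, 0.717, -0.0]
contact_force: [-1.0, -0.1, 6.4]
gripper_width: 0.153
grasp_force: 51.3
```

Call:
{"fn": "drive_tool", "kwargs": {"series": [{"dp": [0,0,10],"roll": 0,"jaw": 8},{"dp": [0,0,40],"roll": 0,"jaw": 8},{"dp": [0,0,80],"roll": 0,"jaw": 8},{"dp": [0,0,110],"roll": 0,"jaw": 8},{"dp": [0,0,110],"roll": 0,"jaw": 8},{"dp": [0,0,110],"roll": 0,"jaw": 8}]}}

```text
time: 4.82
tcp_pos: [457.0, 264.6, 120.6]
tool_rot: [-0.001, -0.697, 0.717, 0.001]
contact_force: [0.1, -0.6, -4.3]
gripper_width: 0.158
grasp_force: 50.2
```

Lifted at 4.3 N, so about 0.4 kg. Carrying it above the tile.

Call:
{"fn": "drive_tool", "kwargs": {"series": [{"dp": [2,-25,0],"roll": 0,"jaw": 8},{"dp": [5,-75,0],"roll": 1,"jaw": 8},{"dp": [8,-130,0],"roll": 2,"jaw": 8},{"dp": [12,-185,0],"roll": 3,"jaw": 8},{"dp": [15,-240,0],"roll": 3,"jaw": 8},{"dp": [18,-290,0],"roll": 3,"jaw": 8},{"dp": [20,-320,0],"roll": 3,"jaw": 8},{"dp": [20,-331,0],"roll": 3,"jaw": 8}]}}

```text
time: 5.82
tcp_pos: [476.7, -68.3, 120.9]
tool_rot: [0.001, 0.714, -0.7, -0.001]
contact_force: [0.1, 0.2, -2.9]
gripper_width: 0.153
grasp_force: 50.0
```

Call:
{"fn": "drive_tool", "kwargs": {"series": [{"dp": [0,0,-15],"roll": 0,"jaw": 8},{"dp": [0,0,-30],"roll": 0,"jaw": 8},{"dp": [0,0,-40],"roll": 0,"jaw": 8},{"dp": [0,0,-40],"roll": 0,"jaw": 8},{"dp": [0,0,-40],"roll": 0,"jaw": 8},{"dp": [0,0,-40],"roll": 0,"jaw": 8}]}}

```text
time: 6.58
tcp_pos: [478.2, -65.9, 82.9]
tool_rot: [-0.0, 0.716, -0.699, 0.0]
contact_force: [0.3, -0.0, -2.6]
gripper_width: 0.152
grasp_force: 50.0
```

Run:
```python
from bench import ctrl, imaging
from h import *
np.set_printoptions(precision=2,suppress=True)
f=imaging.grab_frame("wrist"); np.savez("w3.npz",**f); cv2.imwrite("pics/w3.png",f["frame"][:,:,::-1])
o=ctrl.get_obs(); print(o["tcp_pos"],o["tool_rot"],o["contact_force"],o["wrist_torque"])
```

```text
[478.21 -65.93  82.85] [-0.    0.72 -0.7   0.  ] [-0.08 -0.4  -2.58] [ 0.01  0.06 -0.02]
```

View pics/w3.png

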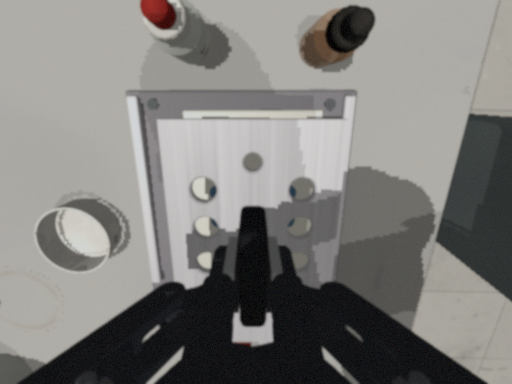

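The wrist view shows the mask in hand over the tile. Its visible pin hole is at (252,161), the far corners at about (157,119) and (345,119), and both vials are clear at the top.

Run:
```python
from h import *
np.set_printoptions(precision=2,suppress=True)
f=dict(np.load("w3.npz")); W=cloud(f); g=cv2.cvtColor(f["frame"],cv2.COLOR_RGB2GRAY)
m=W[130:150,180:330,2]; z=np.median(m); print("top z",z)
w=g[145:178,236:269].astype(float); b,s,c=max(blobs(w<np.median(w)-25,20),key=lambda t:t[1][4]); print(s)
h=ray(f,236+c[0],145+c[1],z); print("hole",h)
top=np.abs(W[...,2]-z)<4
top[:100]=0; top[200:]=0; top[:,:140]=0; top[:,360:]=0
e=[]
for v in (130,150,170): 
    u=np.where(top[v])[0]; e.append((ray(f,u[0],v,z),ray(f,u[-1],v,z))); print(e[-1], (e[-1][0]+e[-1][1])[0]/2)
u=[170,335]; print([ (ray(f,i,np.where(top[:,i])[0][0],z)) for i in u])
th=np.radians(1.4); print("centre from hole",h[:2]+52*np.array([-np.sin(th),np.cos(th)]))
```

```text
top z 75.14339693028748
[  6   7  21  21 341]
hole [ 479.95 -116.72   75.14]
(array([ 529.92, -132.74,   75.14]), array([ 430.48, -135.11,   75.14])) 480.20165938868587
(array([ 529.22, -122.17,   75.14]), array([ 430.14, -124.54,   75.14])) 479.67860214813163
(array([ 529.03, -111.08,   75.14]), array([ 429.78, -113.46,   75.14])) 479.4063348426248
[array([ 523.2 , -138.52,   75.14]), array([ 437.46, -140.56,   75.14])]
centre from hole [478.68 -64.74]
```

Run:
```python
from h import *
np.set_printoptions(precision=2,suppress=True)
f=dict(np.load("w3.npz")); I=f["frame"].astype(int)
g=I.sum(2)/3
for u in (200,230,252,280,310): print(u,g[104:122,u].astype(int))
for v in (113,115): print(v,g[v,176:192].astype(int),g[v,314:330].astype(int))
for p in ((252,110.5),(183,114),(322,114)): print(ray(f,*p,14))
```

```text
200 [120 121 123 121 123 132 157 185 201 207 209 208 205 196 180 177 190 198]
230 [119 120 118 118 121 131 156 183 198 206 206 205 195 168 147 166 187 197]
252 [118 116 119 117 118 127 157 183 197 203 205 203 194 167 144 162 182 191]
280 [114 115 115 115 110 119 151 179 193 199 199 199 197 189 171 167 180 189]
310 [114 114 114 115 115 127 156 179 190 192 193 183 158 129 137 170 196 206]
113 [123 122 122 124 125 134 160 187 205 207 209 209 207 209 208 207] [193 198 206 209 208 210 206 197 174 143 129 128 127 130 127 126]
115 [124 124 123 122 124 129 153 182 202 208 210 210 210 209 209 210] [185 191 197 200 200 200 197 185 160 133 122 122 119 120 121 120]
[ 480.73 -140.81   14.  ]
[ 530.81 -137.18   14.  ]
[ 429.83 -139.58   14.  ]
```

The mask agrees with the tile to about 0.2 mm in x, and needs about -1.2 mm in y. Pin-top contact is expected at TCP z≈37, and fully seated at ≈28. Lowering now.

Call:
{"fn": "drive_tool", "kwargs": {"series": [{"dp": [0,-1.2,-12],"roll": 0,"jaw": 8},{"dp": [0,-1.2,-24],"roll": 0,"jaw": 8},{"dp": [0,-1.2,-34],"roll": 0,"jaw": 8},{"dp": [0,-1.2,-40],"roll": 0,"jaw": 8},{"dp": [0,-1.2,-42],"roll": 0,"jaw": 8},{"dp": [0,-1.2,-43],"roll": 0,"jaw": 8},{"dp": [0,-1.2,-43],"roll": 0,"jaw": 8},{"dp": [0,-1.2,-43],"roll": 0,"jaw": 8}]}}

```text
time: 7.62
tcp_pos: [478.1, -67.2, 39.6]
tool_rot: [-0.0, 0.715, -0.699, 0.0]
contact_force: [0.3, 0.4, -3.4]
gripper_width: 0.151
grasp_force: 50.1
```

Call:
{"fn": "drive_tool", "kwargs": {"series": [{"dp": [0,0,-0.5],"roll": 0,"jaw": 8},{"dp": [0,0,-1],"roll": 0,"jaw": 8},{"dp": [0,0,-1.5],"roll": 0,"jaw": 8},{"dp": [0,0,-2],"roll": 0,"jaw": 8},{"dp": [0,0,-2.5],"roll": 0,"jaw": 8},{"dp": [0,0,-2.5],"roll": 0,"jaw": 8}]}}

```text
time: 8.38
tcp_pos: [477.8, -67.3, 36.7]
tool_rot: [0.0, 0.715, -0.699, -0.0]
contact_force: [0.3, 0.5, -2.7]
gripper_width: 0.155
grasp_force: 50.1
```

Call:
{"fn": "drive_tool", "kwargs": {"series": [{"dp": [0,0,-0.5],"roll": 0,"jaw": 8},{"dp": [0,0,-1],"roll": 0,"jaw": 8},{"dp": [0,0,-1],"roll": 0,"jaw": 8}]}}

```text
time: 8.75
tcp_pos: [477.8, -67.3, 35.7]
tool_rot: [0.0, 0.715, -0.699, -0.0]
contact_force: [0.4, -0.3, -3.4]
gripper_width: 0.154
grasp_force: 50.1
```

Call:
{"fn": "drive_tool", "kwargs": {"series": [{"dp": [0,0,-0.5],"roll": 0,"jaw": 8},{"dp": [0,0,-1],"roll": 0,"jaw": 8},{"dp": [0,0,-1],"roll": 0,"jaw": 8}]}}

```text
time: 9.12
tcp_pos: [477.8, -67.3, 34.7]
tool_rot: [0.0, 0.715, -0.699, -0.0]
contact_force: [0.1, -0.2, -2.7]
gripper_width: 0.156
grasp_force: 50.1
```

Call:
{"fn": "drive_tool", "kwargs": {"series": [{"dp": [0,0,-0.5],"roll": 0,"jaw": 8},{"dp": [0,0,-1],"roll": 0,"jaw": 8},{"dp": [0,0,-1.5],"roll": 0,"jaw": 8},{"dp": [0,0,-1.5],"roll": 0,"jaw": 8}]}}

```text
time: 9.62
tcp_pos: [477.8, -67.3, 33.2]
tool_rot: [0.0, 0.715, -0.699, -0.0]
contact_force: [0.0, 0.1, -2.2]
gripper_width: 0.156
grasp_force: 50.1
```

Call:
{"fn": "drive_tool", "kwargs": {"series": [{"dp": [0,0,-0.5],"roll": 0,"jaw": 8},{"dp": [0,0,-1],"roll": 0,"jaw": 8},{"dp": [0,0,-1],"roll": 0,"jaw": 8}]}}

```text
time: 10.0
tcp_pos: [477.8, -67.3, 32.2]
tool_rot: [0.0, 0.715, -0.699, -0.0]
contact_force: [0.1, -0.1, -2.8]
gripper_width: 0.155
grasp_force: 50.1
```

Call:
{"fn": "drive_tool", "kwargs": {"series": [{"dp": [0,0,-0.5],"roll": 0,"jaw": 8},{"dp": [0,0,-1],"roll": 0,"jaw": 8},{"dp": [0,0,-1.5],"roll": 0,"jaw": 8},{"dp": [0,0,-2],"roll": 0,"jaw": 8},{"dp": [0,0,-2],"roll": 0,"jaw": 8}]}}

```text
time: 10.62
tcp_pos: [477.8, -67.3, 30.2]
tool_rot: [0.0, 0.715, -0.699, -0.0]
contact_force: [-0.5, 0.3, -3.2]
gripper_width: 0.153
grasp_force: 50.1
```

Call:
{"fn": "drive_tool", "kwargs": {"series": [{"dp": [0,0,-0.5],"roll": 0,"jaw": 8},{"dp": [0,0,-1],"roll": 0,"jaw": 8},{"dp": [0,0,-1],"roll": 0,"jaw": 8}]}}

```text
time: 11.0
tcp_pos: [477.8, -67.3, 29.2]
tool_rot: [0.0, 0.715, -0.699, -0.0]
contact_force: [-1.0, -0.2, -2.3]
gripper_width: 0.156
grasp_force: 50.1
```

Call:
{"fn": "drive_tool", "kwargs": {"series": [{"dp": [0,0,-0.3],"roll": 0,"jaw": 8},{"dp": [0,0,-0.6],"roll": 0,"jaw": 8},{"dp": [0,0,-0.6],"roll": 0,"jaw": 8}]}}

```text
time: 11.38
tcp_pos: [477.8, -67.3, 28.6]
tool_rot: [0.0, 0.715, -0.699, -0.0]
contact_force: [0.3, 0.3, -2.6]
gripper_width: 0.155
grasp_force: 50.1
```

Call:
{"fn": "drive_tool", "kwargs": {"series": [{"dp": [0,0,-0.3],"roll": 0,"jaw": 8},{"dp": [0,0,-0.5],"roll": 0,"jaw": 8},{"dp": [0,0,-0.5],"roll": 0,"jaw": 8}]}}

```text
time: 11.75
tcp_pos: [477.9, -67.2, 28.2]
tool_rot: [0.0, 0.715, -0.699, -0.0]
contact_force: [0.0, 0.7, -2.4]
gripper_width: 0.16
grasp_force: 50.1
```

Call:
{"fn": "drive_tool", "kwargs": {"series": [{"dp": [0,0,-0.3],"roll": 0,"jaw": 8},{"dp": [0,0,-0.5],"roll": 0,"jaw": 8},{"dp": [0,0,-0.5],"roll": 0,"jaw": 8}]}}

```text
time: 12.12
tcp_pos: [478.0, -67.3, 28.0]
tool_rot: [-0.0, 0.715, -0.699, 0.0]
contact_force: [-1.6, 0.5, 1.2]
gripper_width: 0.156
grasp_force: 50.6
```

Contact came at TCP 28.0, which matches the seated height. Releasing and backing off.

Call:
{"fn": "drive_tool", "kwargs": {"series": [{"dp": [0,0,0],"roll": 0,"jaw": 20},{"dp": [0,0,0],"roll": 0,"jaw": 30},{"dp": [0,0,0],"roll": 0,"jaw": 40},{"dp": [0,0,0],"roll": 0,"jaw": 40},{"dp": [0,0,20],"roll": 0,"jaw": 40},{"dp": [0,0,60],"roll": 0,"jaw": 40},{"dp": [0,0,110],"roll": 0,"jaw": 40},{"dp": [0,0,140],"roll": 0,"jaw": 40}]}}

```text
time: 13.12
tcp_pos: [478.5, -67.3, 170.6]
tool_rot: [-0.001, 0.715, -0.699, 0.001]
contact_force: [-0.2, 0.2, -0.3]
gripper_width: 0.466
grasp_force: 0.0
```

Call:
{"fn": "drive_tool", "kwargs": {"series": [{"dp": [0,25,10],"roll": 0,"jaw": 15},{"dp": [0,25,10],"roll": 0,"jaw": 0},{"dp": [0,25,10],"roll": 0,"jaw": 0},{"dp": [0,25,10],"roll": 0,"jaw": 0}]}}

```text
time: 13.62
tcp_pos: [477.5, -42.8, 176.9]
tool_rot: [0.001, 0.715, -0.699, -0.0]
contact_force: [-0.3, -0.2, -0.6]
gripper_width: -0.002
grasp_force: 0.0
```

Run:
```python
from bench import ctrl, imaging
from h import *
np.set_printoptions(precision=2,suppress=True)
f=imaging.grab_frame("wrist"); np.savez("w4.npz",**f); cv2.imwrite("pics/w4.png",f["frame"][:,:,::-1])
o=ctrl.get_obs(); print(o["time"],o["tcp_pos"],o["tool_rot"],o["contact_force"])
```

```text
13.675 [477.59 -42.74 177.03] [ 0.    0.72 -0.7  -0.  ] [-0.05 -0.25  0.36]
```

View pics/w4.png

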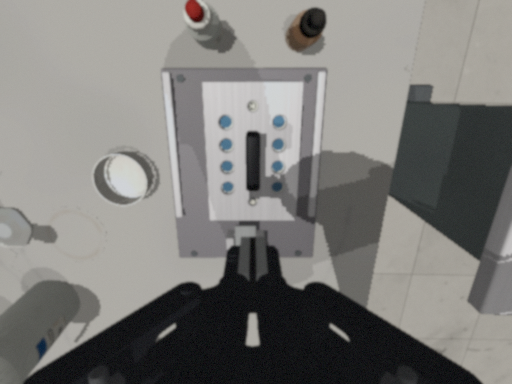

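The wrist view shows the mask lying on the tile. Both pins stand inside their holes at (252,105) and (252,201), and the blue spots show through the dropping holes. I'll check height and tilt from depth, and the knob from the top camera.

Run:
```python
from bench import imaging
from h import *
np.set_printoptions(precision=4,suppress=True)
f=dict(np.load("w4.npz")); W=cloud(f); g=f["frame"].sum(2)/3
m=np.zeros(g.shape,bool); m[88:215,210:298]=1; m&=(g>185)&(np.abs(W[...,2]-20)<10)
P=W[m]; A=np.c_[P[:,:2]-[478,-66],np.ones(len(P))]; print("plane slope x,y, z0",np.linalg.lstsq(A,P[:,2],rcond=None)[0],len(P))
f=imaging.grab_frame("scene"); np.savez("s4.npz",**f)
I=f["frame"].astype(int); r=(I[...,0]-I[...,1]>70); W=cloud(f)
for b,s,c in blobs(r,20):
    if 270<c[0]<300: print(s,c,"top",ray(f,c[0],s[1]+3,68),"body",np.median(W[b],0),W[b][:,2].min(),W[b][:,2].max())
```

```text
plane slope x,y, z0 [ 0.0006 -0.0008 20.0881] 4951
[283 209   6  14  68] [285.25   215.0294] top [478.9621  54.1711  68.    ] body [480.2302  51.4504  57.328 ] 19.222948985098395 68.88999703347191
```

The mask top plane is at z=20.1 with slope under 0.001 rad, so it is seated. The knob is at about (482,48). Next I'll go behind it with the fingers shut and push along -y.

Call:
{"fn": "drive_tool", "kwargs": {"series": [{"dp": [1,40,0],"roll": 0,"jaw": 0},{"dp": [3,85,0],"roll": 0,"jaw": 0},{"dp": [4,124,0],"roll": 0,"jaw": 0},{"dp": [4,124,-40],"roll": 0,"jaw": 0},{"dp": [4,124,-90],"roll": 0,"jaw": 0},{"dp": [4,124,-125],"roll": 0,"jaw": 0},{"dp": [4,124,-136],"roll": 0,"jaw": 0},{"dp": [4,124,-136],"roll": 0,"jaw": 0}]}}

```text
time: 14.72
tcp_pos: [482.0, 81.5, 42.0]
tool_rot: [0.0, 0.715, -0.699, 0.0]
contact_force: [0.5, 0.4, 0.8]
gripper_width: -0.0
grasp_force: 0.0
```

Call:
{"fn": "drive_tool", "kwargs": {"series": [{"dp": [0,-3,0],"roll": 0,"jaw": 0},{"dp": [0,-6,0],"roll": 0,"jaw": 0},{"dp": [0,-9,0],"roll": 0,"jaw": 0},{"dp": [0,-12,0],"roll": 0,"jaw": 0},{"dp": [0,-14,0],"roll": 0,"jaw": 0},{"dp": [0,-16,0],"roll": 0,"jaw": 0},{"dp": [0,-18,0],"roll": 0,"jaw": 0},{"dp": [0,-18,0],"roll": 0,"jaw": 0}]}}

```text
time: 15.72
tcp_pos: [481.9, 63.8, 41.7]
tool_rot: [-0.0, 0.715, -0.699, -0.0]
contact_force: [0.2, 1.0, -0.3]
gripper_width: 0.003
grasp_force: 0.5
```

Call:
{"fn": "drive_tool", "kwargs": {"series": [{"dp": [0,-1,0],"roll": 0,"jaw": 0},{"dp": [0,-2,0],"roll": 0,"jaw": 0},{"dp": [0,-3,0],"roll": 0,"jaw": 0},{"dp": [0,-4,0],"roll": 0,"jaw": 0},{"dp": [0,-5,0],"roll": 0,"jaw": 0},{"dp": [0,-6,0],"roll": 0,"jaw": 0}]}}

```text
time: 16.48
tcp_pos: [482.0, 57.7, 41.7]
tool_rot: [-0.0, 0.715, -0.699, 0.0]
contact_force: [1.0, 2.9, -1.0]
gripper_width: 0.002
grasp_force: 1.3
```

Call:
{"fn": "drive_tool", "kwargs": {"series": [{"dp": [0,-1,0],"roll": 0,"jaw": 0},{"dp": [0,-2,0],"roll": 0,"jaw": 0},{"dp": [0,-3,0],"roll": 0,"jaw": 0},{"dp": [0,-4,0],"roll": 0,"jaw": 0},{"dp": [0,-5,0],"roll": 0,"jaw": 0}]}}

```text
time: 17.1
tcp_pos: [482.0, 52.7, 41.8]
tool_rot: [-0.0, 0.715, -0.699, 0.0]
contact_force: [1.7, 2.1, -0.4]
gripper_width: 0.001
grasp_force: 1.3
```

Sliding at about 3 N. Continuing towards y≈46 in small steps.

Call:
{"fn": "drive_tool", "kwargs": {"series": [{"dp": [0,-1,0],"roll": 0,"jaw": 0},{"dp": [0,-2,0],"roll": 0,"jaw": 0},{"dp": [0,-3,0],"roll": 0,"jaw": 0},{"dp": [0,-4,0],"roll": 0,"jaw": 0}]}}

```text
time: 17.6
tcp_pos: [481.9, 48.7, 41.8]
tool_rot: [-0.0, 0.715, -0.699, 0.0]
contact_force: [1.6, 3.2, -0.7]
gripper_width: 0.001
grasp_force: 1.3
```

Call:
{"fn": "drive_tool", "kwargs": {"series": [{"dp": [0,-0.7,0],"roll": 0,"jaw": 0},{"dp": [0,-1.4,0],"roll": 0,"jaw": 0},{"dp": [0,-2,0],"roll": 0,"jaw": 0}]}}

```text
time: 17.98
tcp_pos: [481.9, 46.7, 41.7]
tool_rot: [-0.0, 0.715, -0.699, 0.0]
contact_force: [2.2, 2.0, -0.4]
gripper_width: -0.001
grasp_force: 1.3
```

Call:
{"fn": "drive_tool", "kwargs": {"series": [{"dp": [0,-0.5,0],"roll": 0,"jaw": 0},{"dp": [0,-1,0],"roll": 0,"jaw": 0},{"dp": [0,-1.3,0],"roll": 0,"jaw": 0}]}}

```text
time: 18.35
tcp_pos: [482.0, 46.4, 41.8]
tool_rot: [-0.001, 0.716, -0.699, -0.001]
contact_force: [0.9, 8.4, 0.9]
gripper_width: -0.002
grasp_force: 3.8
```

Call:
{"fn": "drive_tool", "kwargs": {"series": [{"dp": [0,-0.4,0],"roll": 0,"jaw": 0},{"dp": [0,-0.8,0],"roll": 0,"jaw": 0},{"dp": [0,-0.8,0],"roll": 0,"jaw": 0}]}}

```text
time: 18.73
tcp_pos: [482.0, 46.4, 41.8]
tool_rot: [-0.001, 0.716, -0.698, -0.001]
contact_force: [0.3, 10.2, 1.2]
gripper_width: -0.004
grasp_force: 5.0
```

The end stop came at y=46.4, against a predicted 46. Backing off, lifting and checking.

Call:
{"fn": "drive_tool", "kwargs": {"series": [{"dp": [0,6,0],"roll": 0,"jaw": 0},{"dp": [0,20,0],"roll": 0,"jaw": 0},{"dp": [0,28,10],"roll": 0,"jaw": 0},{"dp": [0,28,50],"roll": 0,"jaw": 0},{"dp": [0,28,100],"roll": 0,"jaw": 0},{"dp": [-20,60,140],"roll": 0,"jaw": 0},{"dp": [-40,100,140],"roll": 0,"jaw": 0},{"dp": [-40,100,140],"roll": 0,"jaw": 0}]}}

```text
time: 19.73
tcp_pos: [441.0, 146.8, 182.9]
tool_rot: [-0.001, 0.717, -0.697, -0.0]
contact_force: [0.8, -0.8, -0.1]
gripper_width: 0.002
grasp_force: 0.0
```

Run:
```python
from bench import ctrl,imaging
from h import *
np.set_printoptions(precision=2,suppress=True)
print(ctrl.get_obs()["time"],ctrl.get_obs()["contact_force"])
a=[]
for n,o in(("scene",dict(np.load("s4.npz"))),("scene",imaging.grab_frame("scene")),):
    I=o["frame"].astype(int); W=cloud(o)
    for b,s,c in blobs(I[...,0]-I[...,1]>70,20):
        if 265<c[0]<315 and 190<c[1]<230: print(s,c,ray(o,c[0],s[1]+3,68),np.median(W[b],0))
cv2.imwrite("pics/s5.png",cv2.resize(o["frame"][150:270,220:380,::-1],None,fx=5,fy=5,interpolation=cv2.INTER_CUBIC))
```

```text
19.725 [ 0.75 -0.77 -0.09]
[283 209   6  14  68] [285.25 215.03] [478.96  54.17  68.  ] [480.23  51.45  57.33]
[287 204   6  15  73] [289.12 210.78] [480.93  34.02  68.  ] [479.83  34.18  56.41]
```

View pics/s5.png

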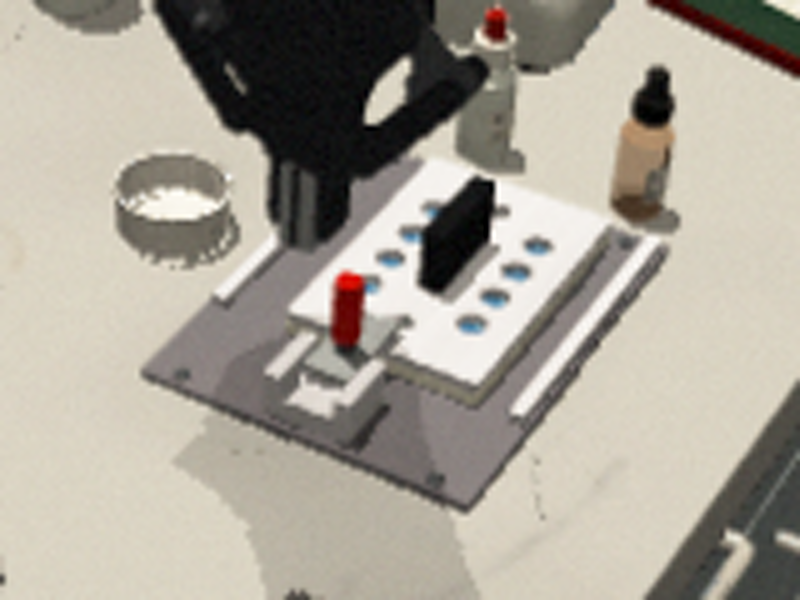

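The scene shows the mask lying flat on the tile with the bolt tongue over its edge (knob at (348,310) in the crop, moved about 20 mm). The vials and tin are where they stood, and the gripper is clear. Handing in.

```bash
python3 -c "
from bench import ctrl
print(ctrl.finish_job())"
```

```text
the job is handed in; nothing more can be done
None
```

The mask is seated on both pins (top plane level at z = 20.1 mm), the bolt is pushed in to its stop (about 20 mm of travel), the vials and tin look untouched, and the job is handed in; no verdict was returned.

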